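# Put the flower-press boards back in their rack

## Robot

A 6-joint arm with a two-finger parallel gripper is mounted at the origin on the work surface. World frame = base frame: x ahead of the robot, y to its left, z up, the work surface at z = 0. Lengths are in m, angles in rad, forces in N, time in s.
With the tool pointing down it reaches from about 0.375 to 0.925 m from the base axis. Payload 5.7 kg.
Tool frame: the origin (TCP) lies midway between the tips of the shut fingers; the grasp point (between the pads) lies 19 mm behind it (env.pinch_z is the distance from the TCP to the grasp point, in m); z points along the fingers, y is the direction in which the jaws open and shut (so a half turn about z gives the same grasp; the last joint's range is limited). The gripper opens to 85 mm and grips with 20 to 120 N. Pads are 22 mm wide; open, the fingers measure 114 mm over their backs; the gripper's body (76 mm by 85 mm) begins 54 mm behind the grasp point. The pads swing forward as they close: fully open they stand 13 mm farther back than shut.
Start: joints at [1.23, 0.359, 1.51, -0, 1.272, -0.115], TCP at [0.134, 0.585, 0.231] pointing down, gripper open.
Joint ranges: [-2.97, 2.97], [-1.01, 2.36], [0.21, 2.38], [-0.96, 4.11], [0.2, 2.71], [-2.98, 2.98]. Speed limits (rad/s): [2.39, 2.39, 3.14, 3.14, 3.14, 3.14].

## Interface

Orientations are given as a rotation vector (axis times angle).
In Python, from bench import env gives the robot as it stands.
- The arm moves only by the tool step_arm, never from a script. Its argument "motion" is a list that holds one entry, the list of rows, each a list of 6 numbers: the shift along the tool's x, y, z in m, then the turn, a rotation vector about the tool's x, y, z in degrees. A call has 1 to 8 rows; each row is the pose to reach, as a shift and turn from the pose measured when the call began, along the tool's axes at that moment; what a row does not reach only later rows make up. A row lasts 1/12 s, in which the tool goes at most 41.7 mm and 7.16 degrees, less where a joint would pass 70% of its speed; a pose out of reach is approached as far as the arm can. A call with a gripper value outside its range is refused whole. "claw" is the finger opening in m, from 0 to 0.0854, set as the call begins (left out, the last holds). The fingers move at their own pace and stop on an object; "squeeze" is the grip in N (left out, the last holds). Time passes only in rows, so rows that repeat a pose let the fingers close. It gives the time, the measured TCP pose, the force and the opening at its end, in the units of the state.
- env.get_state(): the state, without advancing time (a new reading comes with each control period).
- env.capture(name): name is "scene" or "top"; returns a dict with "img" (400x640x3 uint8, red, green, blue), "fx", "fy", "cx", "cy" (pixels), "distortion" ([k1, k2, p1, p2, k3] as OpenCV has them; the pictures are not rectified), "R" (3x3) and "t" (3): a world point X has camera coordinates R X + t. Camera axes: x right, y down, z forward; pixel columns grow to the right and rows downward; lengths in m; the calibration is good to about 2 mm. A picture is of the moment at which its call begins. There is no depth.
- env.sign_off(): hands the job in, once; it reports no verdict.
The state is a dict: "time_s": time; "joints": joint angles; "qvel": joint speeds; "joint_efforts": joint torques, N m; "ee_pos": TCP position; "eef_rot": TCP orientation; "force": force on the tool from outside, world axes, zero at the start; "ft_torque": the same for the moment, N m; "gripper_width": opening from 0.0 (shut) to 1.0 (fully open).
Only numpy, scipy, OpenCV 4.12 (cv2) and the standard library are available. Lean on these libraries where they do the work, as an engineer would, in place of code of your own. Each camera call takes 0.05 s, during which the arm holds its last target. There are 200 camera calls.

## Task

Put the two loose flower-press boards back in the rack, each upright and centred in the slot that narrows to its own thickness, and press each one down past the spring cheek until it sits fully home on the slot's shoulders. Press gently, feeling for the stop: the boards and blocks must not be forced. Leave the board that is already in the rack and the other things on the table as they are.

Things in the scene. Friction and masses are not known exactly. Their poses are not given: they have to be found in the camera images.
- board_thick: Plain wooden press board, 70 x 24 x 100 mm (x, y = thickness, z), about 121 g, standing upright on its 70 mm edge on the table. Origin: middle of its lower edge face; z up. The thicker of the two loose boards.
- board_thin: Plain wooden press board, 70 x 12 x 100 mm (x, y = thickness, z), about 60 g, standing upright on its 70 mm edge on the table. Origin: middle of its lower edge face; z up. The thinner of the two loose boards.
- board_mid: Board of 70 x 18 x 100 mm that already stands home in its slot; leave it. Origin: middle of its lower edge face.
- slot_thick: Pale wooden slot block for the 24 mm board, fixed on the rack in any of its three places; 76 mm long (x), mouth 66 mm above its origin, open at both ends. Origin: underside, straight below the middle of the board's place. z up, x along the slot, y across it. Its upright fixed wall is on the -y side, face at y = -12 mm, its top 12 mm leaning out 5 mm as a lead-in.
- slot_thick_cheek: Bare aluminium spring cheek on the +y side of that block, origin and axes as the block's while free. Its face slopes evenly from y = 16 mm at the mouth to y = 8 mm at the shoulders (4 mm too tight for the board). It yields towards +y by up to 8.5 mm, 6 N at first and 2.2 N per mm more. The push to slide the board down grows from about 6 N half-way to some 9 to 18 N just before the shoulders.
- slot_thin: Pale wooden slot block for the 12 mm board, fixed on the rack in any of its three places; 76 mm long (x), mouth 66 mm above its origin, open at both ends. Origin: underside, straight below the middle of the board's place. z up, x along the slot, y across it. Its upright fixed wall is on the -y side, face at y = -6 mm, its top 12 mm leaning out 5 mm as a lead-in.
- slot_thin_cheek: Bare aluminium spring cheek on the +y side of that block, origin and axes as the block's while free. Its face slopes evenly from y = 10 mm at the mouth to y = 2 mm at the shoulders (4 mm too tight for the board). It yields towards +y by up to 8.5 mm, 6 N at first and 2.2 N per mm more. The push to slide the board down grows from about 6 N half-way to some 9 to 18 N just before the shoulders.
- slot_mid: The like block for the 18 mm board, already filled; 76 mm long, 66 mm high. Origin: middle of its underside.
- slot_thick_ledge: The pair of wooden shoulders in the 24 mm slot. Origin: middle of the slot at their top, 20 mm above the block's origin and 46 mm below the mouth. There the slot narrows to 19 mm: its own board stops there, a thinner one drops past. A board that is home has its origin here and stands 54 mm above the mouth. Axes as the block's.
- slot_thin_ledge: The like pair of shoulders in the 12 mm slot, which narrows to 7 mm there. Origin: middle of the slot at their top.
- rack: Wooden base board 110 x 300 x 16 mm on steel screw feet, carrying the three slot blocks in a row along its y, 90 mm apart; its top is 40 mm above its origin. The feet are screwed in or out, so its height above the table differs by up to 20 mm from time to time. Fixed.
- tape: Green roll of tape lying flat, 90 mm across, 24 mm high; origin under its centre. Leave it.
- spool: Small copper-coloured wire spool standing up, 52 mm across, 40 mm high; origin under its centre. Leave it.
- vase: Clear glass vase, 100 mm across, 210 mm high; origin under its centre. Leave it.
- pin_jar: Small glass jar with metal cap, 56 mm across, 65 mm high. Leave it.
- pot: Small terracotta pot, 90 mm across, 80 mm high. Leave it.
- shears: Shears with black grips lying flat, 180 mm long, 18 mm high. Leave them.
Mind the look-alikes: they are no part of the job. What is shaped like the board_thick but pink or white is not meant. Leave any yellow look-alike of the board_thin alone.

How it is judged:
By the outcome, as a careful person would: the job done as asked, in the order asked, and still so for the second after the job is handed in, with the robot touching nothing.
It also fails if it takes over 72 s, if anything falls off the work surface, if the arm or the gripper's body presses on something with over 40 N, if the wrist force passes 120 N, or if a joint passes its speed limit or range.

## Working session

There is one attempt and no reset: what is moved stays moved. The work goes in short steps, Python scripts to look and compute and a tool call to move; the robot and the scene stay as the last step left them, time stands still between calls to the robot, and variables do not carry over. Pictures are saved under pics/ and viewed, about 8 in all and at most 12, crops included, and the job is handed in when it is done.

Besides the shell and the picture viewer there is one more tool, called after "Emit:" as a command line: name --argument value ..., lists and objects as JSON in quotes. step_arm: Moves the arm, as the interface text tells. Its arguments: {"type":"object","properties":{"motion":{"type":"array","items":{"type":"array","items":{"type":"array","items":{"type":"number"}}}},"claw":{"type":"number"},"squeeze":{"type":"number"}},"required":["motion"]}

```bash
mkdir -p pics
python3 - <<'E'
from bench import env
import cv2,numpy as np,pickle
s=env.get_state();print(s, env.pinch_z)
for n in("scene","top"):
    c=env.capture(n);pickle.dump(c,open(f"pics/{n}0.pkl","wb"))
    cv2.imwrite(f"pics/{n}0.png",c["img"][...,::-1])
    print(n,{k:np.round(c[k],4).tolist() for k in c if k!="img"}, np.round(-c["R"].T@c["t"],3))
E
```

```text
{'time_s': 0.0, 'joints': array([ 1.22993382e+00,  3.59499023e-01,  1.51144885e+00,  1.83816847e-05,
        1.27252205e+00, -1.15089945e-01]), 'qvel': array([-0.00171419, -0.00053688,  0.00202183, -0.00059185, -0.00048205,
        0.00090885]), 'joint_efforts': array([-3.14366662e-04, -5.27617371e+01, -2.78623384e+01, -1.61365347e-05,
        1.31077878e-02, -3.13637338e-05]), 'ee_pos': array([0.13407657, 0.58411363, 0.23045092]), 'eef_rot': array([-3.53848557e-01, -3.12115592e+00,  2.86587980e-03]), 'force': array([ 0.08853416, -0.21523818,  0.19182761]), 'ft_torque': array([-0.00272744,  0.00851982, -0.00754962]), 'gripper_width': 1.001854811156595} 0.0187
scene {'fx': 496.2543, 'fy': 496.2543, 'cx': 322.2522, 'cy': 192.8656, 'distortion': [-0.1401, 0.0, 0.0, 0.0, 0.0], 'R': [[-0.8272, 0.5619, -0.0026], [0.411, 0.6019, -0.6846], [-0.3832, -0.5674, -0.7289]], 't': [0.4921, -0.1347, 1.7125]} [1.119 0.776 1.157]
top {'fx': 417.4917, 'fy': 417.4917, 'cx': 315.6343, 'cy': 191.5259, 'distortion': [-0.0303, 0.0, 0.0, 0.0, 0.0], 'R': [[0.0196, -0.9998, 0.0049], [-0.9783, -0.0202, -0.2061], [0.2061, -0.0008, -0.9785]], 't': [-0.0887, 0.5757, 0.963]} [ 0.367 -0.076  1.061]
```

View pics/scene0.png

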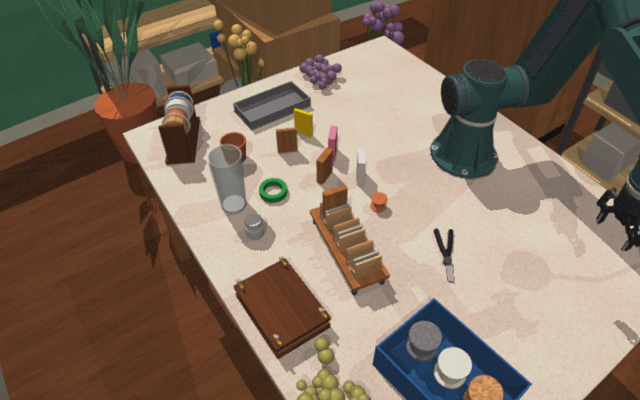

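View pics/top0.png

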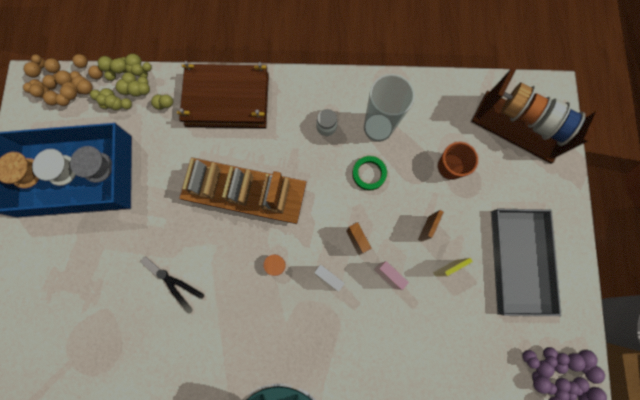

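The scene camera shows the rack around (348,245), with the thick board at (325,165) and the thin one at (287,140). In the top view the rack is at (243,190), the thick board at (359,237) and the thin one at (432,225). I'll zoom in next.

```bash
cat > h.py <<'E'
import cv2,numpy as np,pickle
def load(n): return pickle.load(open(f"pics/{n}.pkl","rb"))
def K(c): return np.array([[c["fx"],0,c["cx"]],[0,c["fy"],c["cy"]],[0,0,1.]])
def ray(c,uv):
    p=cv2.undistortPoints(np.array(uv,float).reshape(-1,1,2),K(c),np.array(c["distortion"])).reshape(-1,2)
    R=np.array(c["R"]); d=np.c_[p,np.ones(len(p))]@R
    return -R.T@np.array(c["t"]),d
def plane(c,uv,z):
    o,d=ray(c,uv); return o+d*((z-o[2])/d[:,2:])
def tri(c1,u1,c2,u2):
    o1,d1=ray(c1,u1);o2,d2=ray(c2,u2);out=[]
    for a,b in zip(d1,d2):
        s=np.linalg.lstsq(np.c_[a,-b],o2-o1,rcond=None)[0]
        p,q=o1+s[0]*a,o2+s[1]*b; out.append(np.r_[(p+q)/2,np.linalg.norm(p-q)])
    return np.array(out)
def proj(c,X):
    return cv2.projectPoints(np.array(X,float).reshape(-1,1,3),cv2.Rodrigues(np.array(c["R"]))[0],np.array(c["t"],float),K(c),np.array(c["distortion"]))[0].reshape(-1,2)
def crop(n,x0,y0,w,h,k):
    i=load(n)["img"][y0:y0+h,x0:x0+w,::-1]; i=cv2.resize(i,None,fx=k,fy=k,interpolation=cv2.INTER_CUBIC)
    for x in range(-x0%10,w,10): cv2.putText(i,str(x+x0),(x*k,8),0,.3,(255,255,255),1);cv2.line(i,(x*k,8),(x*k,14),(255,255,255),1)
    for y in range(-y0%10,h,10): cv2.putText(i,str(y+y0),(0,y*k+3),0,.3,(255,255,255),1)
    return i
E
python3 - <<'E'
from h import *
cv2.imwrite("pics/r1.png",crop("top0",175,150,140,75,5))
cv2.imwrite("pics/r2.png",crop("scene0",270,115,125,185,3))
c=load("top0")
img=cv2.cvtColor(c["img"],cv2.COLOR_RGB2HSV)
m=cv2.inRange(img,(5,130,50),(18,255,255)); 
cs,_=cv2.findContours(m,0,2)
for q in cs:
    if cv2.contourArea(q)>60: print(cv2.minAreaRect(q),cv2.contourArea(q))
E
```

```text
((623.4999389648438, 371.4999694824219), (54.99999237060547, 30.999996185302734), 90.0) 1448.0
((274.0, 264.5), (19.0, 20.0), 90.0) 307.5
((357.9000549316406, 237.80001831054688), (28.174455642700195, 12.521980285644531), 63.43495178222656) 277.5
((432.02587890625, 222.43966674804688), (10.373208999633789, 28.099580764770508), 23.198591232299805) 170.5
((612.9999389648438, 228.49996948242188), (136.99996948242188, 51.99999237060547), 90.0) 3987.0
((242.68411254882812, 188.41783142089844), (119.90779876708984, 46.362369537353516), 11.9761323928833) 3054.5
((18.5, 170.0), (34.0, 37.0), 90.0) 898.5
((456.9000244140625, 159.7000274658203), (34.152591705322266, 39.84469223022461), 71.56504821777344) 1039.5
((533.5675659179688, 109.90538787841797), (15.4609375, 33.82806396484375), 35.53767776489258) 392.5
((514.0, 100.49999237060547), (21.920310974121094, 41.719295501708984), 45.0) 527.0
((94.75000762939453, 72.25000762939453), (12.727922439575195, 10.60660171508789), 45.0) 103.5
((224.2469024658203, 93.14213562011719), (86.45872497558594, 59.32453155517578), 5.063616752624512) 4431.0
((319.5, 80.5), (161.0, 639.0), 90.0) 45594.0
```

View pics/r1.png

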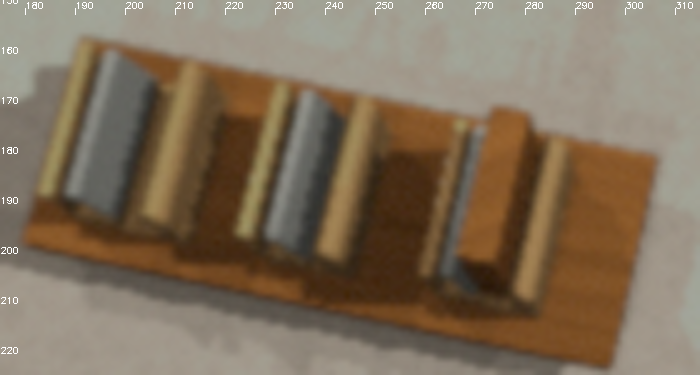

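View pics/r2.png

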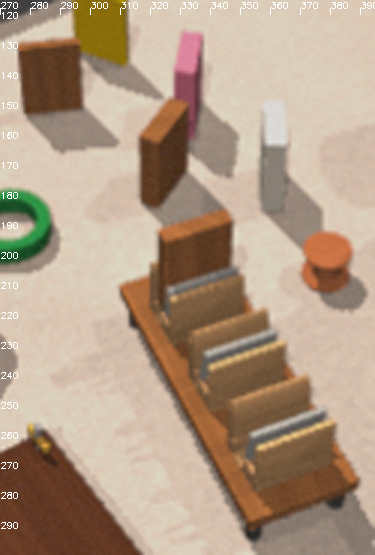

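The rack row in the top view is, left to right: the wide slot (thick) at about x=195–212, the narrow slot (thin) at about 235–247, and the filled mid slot at 260–285. The fixed walls are on the image-right side (world −y). Next I'll triangulate the rack and the boards.

Run:
```python
from h import *
t,s=load("top0"),load("scene0")
T=[(192,157.4),(179,198.4),(306.4,181)];S=[(352.3,288.3),(388.3,275),(310.3,211)]
print(np.round(tri(t,T,s,S),4))
P=[(192,157.4),(179,198.4),(296.6,223.4),(306.4,181)]
for z in(.03,.04,.05): 
    p=plane(t,P,z);print(z,np.round(p,4).tolist(),[np.linalg.norm(p[i]-p[i-1]).round(4) for i in range(4)])
a=crop("top0",340,215,38,45,9);b=crop("top0",410,200,38,45,9)
cv2.imwrite("pics/b1.png",np.hstack([a,b]))
```

```text
[[ 0.662   0.2382  0.0455  0.0009]
 [ 0.5569  0.2606  0.046   0.0025]
 [ 0.6056 -0.0518  0.0431  0.005 ]]
0.03 [[0.6669, 0.2427, 0.03], [0.559, 0.2668, 0.03], [0.5019, -0.0314, 0.03], [0.6106, -0.0531, 0.03]] [np.float64(0.3011), np.float64(0.1106), np.float64(0.3036), np.float64(0.1109)]
0.04 [[0.664, 0.2396, 0.04], [0.5571, 0.2635, 0.04], [0.5006, -0.0318, 0.04], [0.6082, -0.0533, 0.04]] [np.float64(0.2982), np.float64(0.1095), np.float64(0.3007), np.float64(0.1098)]
0.05 [[0.6611, 0.2365, 0.05], [0.5552, 0.2602, 0.05], [0.4992, -0.0323, 0.05], [0.6058, -0.0536, 0.05]] [np.float64(0.2953), np.float64(0.1085), np.float64(0.2977), np.float64(0.1087)]
```

View pics/b1.png

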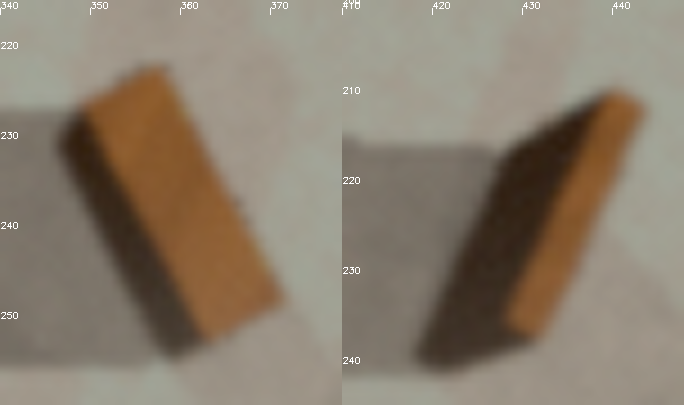

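Run:
```python
from h import *
t,s=load("top0"),load("scene0")
hsv=cv2.cvtColor(t["img"],cv2.COLOR_RGB2HSV)
def face(x0,y0,w,h,z,vmin=95,k=8):
    i=cv2.resize(hsv[y0:y0+h,x0:x0+w],None,fx=k,fy=k,interpolation=cv2.INTER_LINEAR)
    m=cv2.inRange(i,(3,120,vmin),(25,255,255))
    q=max(cv2.findContours(m,0,2)[0],key=cv2.contourArea)
    b=(cv2.boxPoints(cv2.minAreaRect(q))+.5)/k-.5+[x0,y0]
    p=plane(t,b,z); e=[p[1]-p[0],p[2]-p[1]]; L=[np.linalg.norm(v) for v in e]
    l=e[int(np.argmax(L))]; print(b.round(1).tolist(),"c",p.mean(0).round(4),"len",np.round(L,4),"yaw long",np.degrees(np.arctan2(l[1],l[0])).round(1))
face(340,215,38,45,.1); face(410,200,38,45,.1)
face(262,167,22,42,.163)
# slot edges in top (r1 crop /5 +(175,150)), at mouth height
z=.109
names=["Lcheek top","Lcheek bot","Lwall top","Lwall bot","Mcheek top","Mcheek bot","Mwall t","Mwall b"]
P=[(197,160),(188,189.5),(213,163),(204.5,194),(236,168.5),(228.5,198),(247.5,170),(239,202)]
for n,p in zip(names,plane(t,P,z)): print(n,p.round(4))
# board tops in scene
for n,P in (("thick",[(317,161.7),(326.5,148),(331,149.5)]),("thin",[(276.5,130.5),(296.5,128)])): print(n,plane(s,P,.1).round(4).tolist())
```

```text
[[348.4, 226.5], [357.2, 221.9], [370.7, 247.6], [361.9, 252.3]] c [ 0.4641 -0.1802  0.1   ] len [0.0233 0.0665] yaw long -152.2
[[427.2, 235.7], [438.5, 209.6], [442.8, 211.4], [431.5, 237.6]] c [ 0.4988 -0.3561  0.1   ] len [0.0681 0.0109] yaw long -25.0
[[265.9, 200.9], [272.4, 170.7], [284.6, 173.4], [278.0, 203.5]] c [0.5641 0.0122 0.163 ] len [0.0694 0.0278] yaw long -9.6
Lcheek top [0.6377 0.2058 0.109 ]
Lcheek bot [0.5658 0.2213 0.109 ]
Lwall top [0.6311 0.1672 0.109 ]
Lwall bot [0.5559 0.1818 0.109 ]
Mcheek top [0.6188 0.1119 0.109 ]
Mcheek bot [0.5476 0.1252 0.109 ]
Mwall t [0.6156 0.0846 0.109 ]
Mwall b [0.5386 0.1002 0.109 ]
thick [[0.5016, -0.1659, 0.1], [0.441, -0.2019, 0.1], [0.4332, -0.1879, 0.1]]
thin [[0.5286, -0.3681, 0.1], [0.4668, -0.3414, 0.1]]
```

```bash
cat >> h.py <<'E'
from scipy.spatial.transform import Rotation as Ro
def go(x,y,z,yaw):
    from bench import env
    s=env.get_state(); R=Ro.from_rotvec(s["eef_rot"])
    a=np.radians(yaw); X=np.array([np.cos(a),np.sin(a),0]);Z=np.array([0,0,-1.]);Y=np.cross(Z,X)
    G=Ro.from_matrix(np.c_[X,Y,Z])
    print("t",s["time_s"],"shift",R.inv().apply(np.array([x,y,z])-s["ee_pos"]).round(4).tolist(),"turn",np.degrees((R.inv()*G).as_rotvec()).round(2).tolist(),"F",s["force"].round(1),"w",s["gripper_width"]*.0854)
E
python3 -c "
from h import *
go(.48,.2,.25,180)"
```

```text
t 0.1 shift [-0.4231, -0.297, -0.0191] turn [-0.1, -0.02, -12.94] F [-0.8  0.3 -0.3] w 0.0851410245233144
```

Emit:
step_arm --motion '[[[-0.423, -0.297, -0.02, 0, 0, -13], [-0.423, -0.297, -0.02, 0, 0, -13], [-0.423, -0.297, -0.02, 0, 0, -13], [-0.423, -0.297, -0.02, 0, 0, -13], [-0.423, -0.297, -0.02, 0, 0, -13], [-0.423, -0.297, -0.02, 0, 0, -13], [-0.423, -0.297, -0.02, 0, 0, -13], [-0.423, -0.297, -0.02, 0, 0, -13]]]' --claw 0.065 --squeeze 50

```text
time_s: 0.77
ee_pos: [0.3568, 0.336, 0.2438]
eef_rot: [0.002, -3.141, 0.003]
force: [-0.0, 0.5, 0.5]
gripper_width: 0.76
```

```bash
python3 -c "
from h import *
go(.465,-.179,.22,207.8)"
```

```text
t 0.7667 shift [-0.1075, -0.5151, 0.0246] turn [-0.09, -0.08, -27.72] F [-0.   0.5  0.5] w 0.06491459841709674
```

Emit:
step_arm --motion '[[[-0.108, -0.515, 0.0, 0, 0, -27.7], [-0.108, -0.515, 0.0, 0, 0, -27.7], [-0.108, -0.515, 0.0, 0, 0, -27.7], [-0.108, -0.515, 0.0, 0, 0, -27.7], [-0.108, -0.515, 0.0, 0, 0, -27.7], [-0.108, -0.515, 0.0, 0, 0, -27.7], [-0.108, -0.515, 0.0, 0, 0, -27.7], [-0.108, -0.515, 0.0, 0, 0, -27.7]]]'

```text
time_s: 1.43
ee_pos: [0.4205, 0.0328, 0.2443]
eef_rot: [0.754, -3.048, 0.002]
force: [1.3, -0.5, -0.3]
gripper_width: 0.765
```

```bash
python3 -c "
from h import *
go(.465,-.179,.17,207.8)"
```

```text
t 1.4333 shift [0.0593, -0.208, 0.0746] turn [-0.06, -0.09, -0.0] F [ 1.3 -0.5 -0.3] w 0.06529738446908669
```

Emit:
step_arm --motion '[[[0.0593, -0.208, 0.06, 0, 0, 0], [0.0593, -0.208, 0.06, 0, 0, 0], [0.0593, -0.208, 0.06, 0, 0, 0], [0.0593, -0.208, 0.06, 0, 0, 0], [0.0593, -0.208, 0.06, 0, 0, 0], [0.0593, -0.208, 0.06, 0, 0, 0], [0.0593, -0.208, 0.06, 0, 0, 0], [0.0593, -0.208, 0.06, 0, 0, 0]]]'

```text
time_s: 2.1
ee_pos: [0.4644, -0.1794, 0.1839]
eef_rot: [0.75, -3.048, -0.0]
force: [0.5, 0.4, 0.5]
gripper_width: 0.762
```

```bash
python3 -c "
from h import *
go(.465,-.179,.055,207.8)"
```

```text
t 2.1 shift [-0.0011, -0.0, 0.1289] turn [0.05, -0.14, -0.14] F [0.5 0.4 0.5] w 0.0651055690084361
```

Emit:
step_arm --motion '[[[0, 0, 0.035, 0, 0, 0], [0, 0, 0.07, 0, 0, 0], [0, 0, 0.1, 0, 0, 0], [0, 0, 0.12, 0, 0, 0], [0, 0, 0.129, 0, 0, 0], [0, 0, 0.129, 0, 0, 0], [0, 0, 0.129, 0, 0, 0]]]'

```text
time_s: 2.68
ee_pos: [0.4642, -0.1786, 0.0555]
eef_rot: [0.752, -3.048, -0.001]
force: [-0.2, 0.1, -0.6]
gripper_width: 0.766
```

Emit:
step_arm --motion '[[[0, 0, 0, 0, 0, 0], [0, 0, 0, 0, 0, 0], [0, 0, 0, 0, 0, 0], [0, 0, 0, 0, 0, 0], [0, 0, 0, 0, 0, 0], [0, 0, 0, 0, 0, 0], [0, 0, 0, 0, 0, 0], [0, 0, 0, 0, 0, 0]]]' --claw 0.015 --squeeze 60

```text
time_s: 3.35
ee_pos: [0.4652, -0.179, 0.0567]
eef_rot: [0.752, -3.049, 0.001]
force: [-0.7, 1.7, 8.2]
gripper_width: 0.272
```

Emit:
step_arm --motion '[[[0, 0, -0.04, 0, 0, 0], [0, 0, -0.08, 0, 0, 0], [0, 0, -0.12, 0, 0, 0], [0, 0, -0.16, 0, 0, 0], [0, 0, -0.2, 0, 0, 0], [0, 0, -0.2, 0, 0, 0], [0, 0, -0.2, 0, 0, 0]]]'

```text
time_s: 3.93
ee_pos: [0.4667, -0.1797, 0.2595]
eef_rot: [-0.751, 3.046, -0.008]
force: [-0.5, 0.1, -1.7]
gripper_width: 0.272
```

```bash
python3 -c "
from h import *
go(.598,.192,.255,169.1)"
```

```text
t 3.9333 shift [-0.289, 0.2681, 0.0036] turn [-0.28, 0.26, 38.59] F [-0.5  0.1 -1.7] w 0.023241795309966562
```

Emit:
step_arm --motion '[[[-0.289, 0.268, 0, 0, 0, 38.6], [-0.289, 0.268, 0, 0, 0, 38.6], [-0.289, 0.268, 0, 0, 0, 38.6], [-0.289, 0.268, 0, 0, 0, 38.6], [-0.289, 0.268, 0, 0, 0, 38.6], [-0.289, 0.268, 0, 0, 0, 38.6], [-0.289, 0.268, 0, 0, 0, 38.6], [-0.289, 0.268, 0, 0, 0, 38.6]]]'

```text
time_s: 4.6
ee_pos: [0.5672, 0.1101, 0.2557]
eef_rot: [0.301, 3.126, -0.007]
force: [1.7, -0.3, -1.4]
gripper_width: 0.277
```

```bash
python3 -c "
from h import *
go(.598,.192,.205,169.1)"
```

```text
t 4.6 shift [-0.0146, 0.0865, 0.0504] turn [-0.25, 0.09, -0.09] F [ 1.7 -0.3 -1.4] w 0.023618811094958156
```

Emit:
step_arm --motion '[[[-0.0146, 0.0865, 0.0, 0, 0, 0], [-0.0146, 0.0865, 0.02, 0, 0, 0], [-0.0146, 0.0865, 0.04, 0, 0, 0], [-0.0146, 0.0865, 0.066, 0, 0, 0], [-0.0146, 0.0865, 0.066, 0, 0, 0], [-0.0146, 0.0865, 0.066, 0, 0, 0]]]'

```text
time_s: 5.1
ee_pos: [0.5951, 0.1914, 0.186]
eef_rot: [-0.3, -3.121, 0.011]
force: [-0.4, -0.6, -0.3]
gripper_width: 0.27
```

Run:
```python
from h import *
from bench import env
for n in("scene","top"):
    c=env.capture(n);pickle.dump(c,open(f"pics/{n}1.pkl","wb"))
s=env.get_state();print(s["ee_pos"],s["force"])
a=crop("scene1",300,170,100,125,4);b=crop("top1",170,135,75,90,5)
a=cv2.resize(a,(360,450))
cv2.imwrite("pics/l1.png",np.hstack([crop("scene1",310,180,90,112,4)[:448],b[:448]]))
```

```text
[0.59801171 0.19137959 0.1895764 ] [-0.11461285 -0.79431247 -1.15337207]
```

View pics/l1.png

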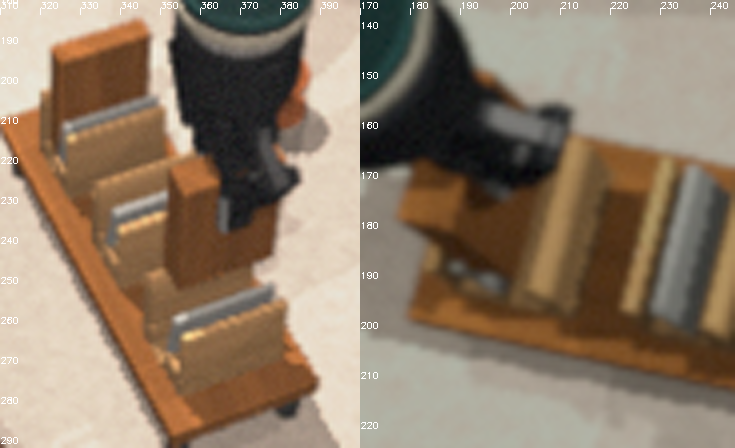

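The scene view shows the thick board hanging over the left slot, with its bottom edge running from (351,249) to (357,252) to (378,244). I'll project the predicted corners to check.

Run:
```python
from h import *
s,t=load("scene1"),load("top1")
a=np.radians(-10.9);Rz=np.array([[np.cos(a),-np.sin(a)],[np.sin(a),np.cos(a)]])
def W(o,L): return [np.r_[o+Rz@p[:2],p[2]] for p in np.array(L,float)]
o=np.array([.598,.192]);oM=o-Rz@[0,.09];oD=o-Rz@[0,.18]
bt=W(o,[(.035,-.012,.134),(.035,.012,.134),(-.035,.012,.134)])
print("board bottom",proj(s,bt).round(1).tolist())
print("board top +x end",proj(s,W(o,[(.035,-.012,.234),(.035,.012,.234)])).round(1).tolist())
for n,q,h in(("L",o,12),("M",oM,6)):
    f=W(q,[(x,y,.109) for y in(-(h+5)/1e3,(h+4)/1e3) for x in(.038,-.038)])
    print(n,"wall lip +x,-x; cheek +x,-x: scene",proj(s,f).round(1).tolist(),"top",proj(t,f).round(1).tolist())
f=W(oD,[(.035,y,.163) for y in(-.009,.009)]+[(-.035,.009,.163)])
print("mid board top",proj(s,f).round(1).tolist(),proj(load("top0"),f).round(1).tolist())
# measured board-bottom in scene on plane
p=plane(s,[(351.3,249),(357,252),(378,244.3)],.134);print(p.round(4).tolist())
print((Rz.T@(p[:,:2]-o).T).T.round(4))
```

```text
board bottom [[348.7, 246.1], [352.7, 253.0], [377.1, 244.2]]
board top +x end [[350.2, 221.1], [354.5, 228.2]]
L wall lip +x,-x; cheek +x,-x: scene [[346.5, 250.8], [372.4, 241.6], [351.9, 260.3], [378.1, 250.8]] top [[212.7, 162.6], [204.2, 193.3], [199.2, 159.8], [190.6, 190.4]]
M wall lip +x,-x; cheek +x,-x: scene [[333.4, 228.0], [358.5, 219.5], [336.5, 233.5], [361.8, 224.8]] top [[247.1, 169.8], [239.2, 200.8], [238.4, 168.0], [230.4, 198.9]]
mid board top [[321.5, 192.4], [324.1, 196.8], [347.3, 189.4]] [[281.4, 172.8], [273.5, 171.2], [266.2, 201.5]]
[[0.6301, 0.1849, 0.134], [0.6238, 0.2008, 0.134], [0.5642, 0.2119, 0.134]]
[[ 0.0329 -0.0009]
 [ 0.0237  0.0135]
 [-0.0369  0.0131]]
```

Run:
```python
from h import *
s=load("scene1")
a=np.radians(-10.9);Rz=np.array([[np.cos(a),-np.sin(a)],[np.sin(a),np.cos(a)]])
o=np.array([.598,.192])
W=lambda L:[np.r_[o+Rz@np.array(p[:2]),p[2]] for p in L]
i=crop("scene1",340,212,48,60,10)
for L,col in(([(.035,-.012,.134),(.035,.012,.134),(-.035,.012,.134),(-.035,.012,.234)],(0,255,0)),([(.035,.012,.134),(.035,.012,.234)],(0,255,0)),([(.038,.016,.109),(-.038,.016,.109)],(255,255,0))):
    p=(proj(s,W(L))-[340,212]+.5)*10
    cv2.polylines(i,[p.astype(int)],False,col,1)
cv2.imwrite("pics/l2.png",i)
```

```text
(no output)
```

View pics/l2.png

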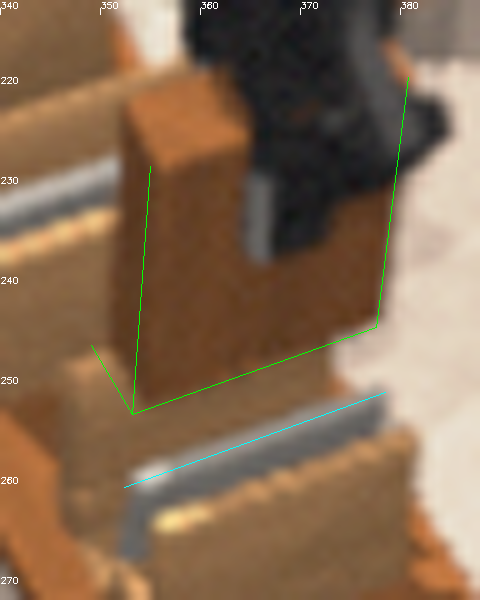

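The board and slot overlays agree to about 1 px with the same offset for both, so alignment is good. I'll insert it.

```bash
python3 -c "
from h import *
go(.599,.192,.15,169.1)"
```

```text
t 5.2 shift [-0.0008, 0.001, 0.0396] turn [-0.27, 0.07, -0.13] F [-0.1 -0.8 -1.2] w 0.023449253958767024
```

Emit:
step_arm --motion '[[[-0.001, 0.001, 0.008, -0.3, 0, 0], [-0.001, 0.001, 0.015, -0.3, 0, 0], [-0.001, 0.001, 0.02, -0.3, 0, 0], [-0.001, 0.001, 0.025, -0.3, 0, 0], [-0.001, 0.001, 0.03, -0.3, 0, 0], [-0.001, 0.001, 0.034, -0.3, 0, 0], [-0.001, 0.001, 0.037, -0.3, 0, 0], [-0.001, 0.001, 0.037, -0.3, 0, 0]]]'

```text
time_s: 5.87
ee_pos: [0.6002, 0.1938, 0.1525]
eef_rot: [0.302, 3.124, 0.006]
force: [2.5, 5.5, -4.6]
gripper_width: 0.274
```

Emit:
step_arm --motion '[[[0, 0.0005, 0.002, 0, 0, 0], [0, 0.0005, 0.004, 0, 0, 0], [0, 0.0005, 0.006, 0, 0, 0], [0, 0.0005, 0.008, 0, 0, 0], [0, 0.0005, 0.01, 0, 0, 0], [0, 0.0005, 0.01, 0, 0, 0]]]'

```text
time_s: 6.37
ee_pos: [0.601, 0.1939, 0.143]
eef_rot: [0.301, 3.122, 0.005]
force: [0.4, -1.4, 3.2]
gripper_width: 0.274
```

Emit:
step_arm --motion '[[[0.001, 0, 0.002, 0, 0, 0], [0.001, 0, 0.004, 0, 0, 0], [0.001, 0, 0.006, 0, 0, 0], [0.001, 0, 0.008, 0, 0, 0], [0.001, 0, 0.01, 0, 0, 0], [0.001, 0, 0.01, 0, 0, 0]]]'

```text
time_s: 6.87
ee_pos: [0.6014, 0.1938, 0.1345]
eef_rot: [0.301, 3.119, 0.006]
force: [-0.4, -0.8, 8.8]
gripper_width: 0.272
```

Emit:
step_arm --motion '[[[0.001, 0, 0.002, 0, 0, 0], [0.001, 0, 0.004, 0, 0, 0], [0.001, 0, 0.006, 0, 0, 0], [0.001, 0, 0.006, 0, 0, 0]]]'

```text
time_s: 7.2
ee_pos: [0.6019, 0.1936, 0.1303]
eef_rot: [0.3, 3.116, 0.006]
force: [-0.8, -1.2, 10.8]
gripper_width: 0.272
```

Emit:
step_arm --motion '[[[0, 0, 0.001, 0, 0, 0], [0, 0, 0.002, 0, 0, 0], [0, 0, 0.003, 0, 0, 0], [0, 0, 0.003, 0, 0, 0]]]'

```text
time_s: 7.53
ee_pos: [0.6024, 0.1935, 0.129]
eef_rot: [0.3, 3.114, 0.006]
force: [-2.3, -1.1, 12.6]
gripper_width: 0.267
```

```bash
python3 -c "
from h import *
go(.5995,.1937,.122,169.1)"
```

```text
t 7.5333 shift [0.003, -0.0004, 0.0069] turn [0.29, 0.72, -0.09] F [-2.3 -1.1 12.6] w 0.022841200064032213
```

Emit:
step_arm --motion '[[[0.001, 0, 0.001, 0.1, 0.4, 0], [0.002, 0, 0.002, 0.2, 0.9, 0], [0.003, 0, 0.003, 0.2, 1.2, 0], [0.004, 0, 0.004, 0.2, 1.2, 0], [0.004, 0, 0.005, 0.2, 1.2, 0], [0.004, 0, 0.005, 0.2, 1.2, 0]]]'

```text
time_s: 8.03
ee_pos: [0.6021, 0.1937, 0.1266]
eef_rot: [-0.301, -3.126, -0.004]
force: [2.4, -3.6, 13.9]
gripper_width: 0.276
```

```bash
python3 -c "
from h import *
go(.5995,.1937,.122,169.1)"
```

```text
t 8.0333 shift [0.0026, -0.0005, 0.0046] turn [0.14, -0.06, -0.08] F [ 2.4 -3.6 13.9] w 0.02357025702500234
```

Emit:
step_arm --motion '[[[0.002, 0, 0.001, 0, 0, 0], [0.004, 0, 0.002, 0, 0.2, 0], [0.005, 0, 0.003, 0, 0.4, 0], [0.005, 0, 0.004, 0, 0.4, 0], [0.005, 0, 0.005, 0, 0.4, 0], [0.005, 0, 0.005, 0, 0.4, 0]]]'

```text
time_s: 8.53
ee_pos: [0.6022, 0.1937, 0.1266]
eef_rot: [0.3, 3.125, 0.005]
force: [1.6, -6.7, 27.4]
gripper_width: 0.272
```

```bash
python3 -c "
from h import *
go(.5995,.1937,.122,169.1)"
```

```text
t 8.5333 shift [0.0026, -0.0006, 0.0046] turn [0.21, 0.13, -0.06] F [ 1.6 -6.7 27.4] w 0.023189804861845197
```

Emit:
step_arm --motion '[[[0, 0, 0, 0, 0, 0], [0, 0, 0, 0, 0, 0], [0, 0, 0, 0, 0, 0], [0, 0, 0, 0, 0, 0]]]' --claw 0.045

```text
time_s: 8.87
ee_pos: [0.6009, 0.1937, 0.1254]
eef_rot: [-0.3, -3.127, -0.004]
force: [-0.3, 0.1, 0.1]
gripper_width: 0.529
```

Emit:
step_arm --motion '[[[0, 0, -0.03, 0, 0, 0], [0, 0, -0.07, 0, 0, 0], [0, 0, -0.11, 0, 0, 0], [0, 0, -0.13, 0, 0, 0], [0, 0, -0.13, 0, 0, 0]]]'

```text
time_s: 9.28
ee_pos: [0.6035, 0.1942, 0.2605]
eef_rot: [0.299, 3.12, 0.009]
force: [0.1, 0.4, 0.0]
gripper_width: 0.528
```

```bash
python3 -c "
from h import *
go(.499,-.356,.25,155)"
```

```text
t 9.2833 shift [-0.0019, -0.5601, 0.007] turn [0.41, 0.37, 14.05] F [0.1 0.4 0. ] w 0.045116248707431236
```

Emit:
step_arm --motion '[[[-0.002, -0.56, 0.007, 0.4, 0.4, 14], [-0.002, -0.56, 0.007, 0.4, 0.4, 14], [-0.002, -0.56, 0.007, 0.4, 0.4, 14], [-0.002, -0.56, 0.007, 0.4, 0.4, 14], [-0.002, -0.56, 0.007, 0.4, 0.4, 14], [-0.002, -0.56, 0.007, 0.4, 0.4, 14], [-0.002, -0.56, 0.007, 0.4, 0.4, 14], [-0.002, -0.56, 0.007, 0.4, 0.4, 14]]]' --claw 0.06

```text
time_s: 9.95
ee_pos: [0.5384, -0.1356, 0.2503]
eef_rot: [-0.677, -3.064, -0.002]
force: [0.6, -0.6, -0.6]
gripper_width: 0.704
```

Run:
```python
from h import *
go(.499,-.356,.17,155)
from bench import env
for n in("scene","top"):
    c=env.capture(n);pickle.dump(c,open(f"pics/{n}2.pkl","wb"))
s=load("scene2")
cv2.imwrite("pics/m1.png",np.hstack([crop("scene2",314,182,74,80,6),crop("top2",175,145,54,80,6)]))
```

```text
t 9.95 shift [-0.0576, -0.2165, 0.0801] turn [0.01, -0.23, 0.07] F [ 0.6 -0.6 -0.6] w 0.06012401103233458
```

View pics/m1.png

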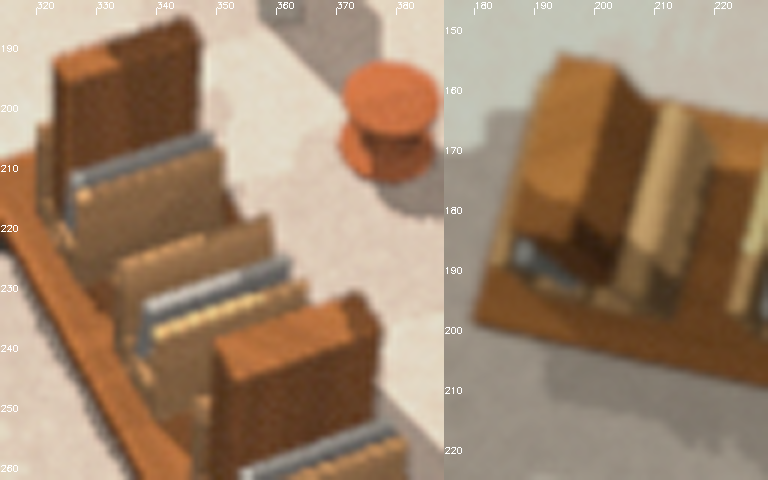

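The scene view shows the thick board in the left slot, its top corners near (351.5,245) and (377.3,236.7). It sticks out about as far as the mid board does. Checking height and centring:

Run:
```python
from h import *
s,t=load("scene2"),load("top2")
a=np.radians(-10.9);Rz=np.array([[np.cos(a),-np.sin(a)],[np.sin(a),np.cos(a)]])
o=np.array([.598,.192])
for n,T,S in(("thick",[(193,153.8),(203.5,156.3),(198.8,184.5),(187.3,182)],[(351.5,245),(349.8,239.2),(374,230.8),(377.3,236.7)]),
 ("mid",[(272.4,170.7),(284.6,173.4),(265.9,200.9),(278,203.5)],[(326,195.3),(324,190.7),(347.3,188.7),(344.5,184.8)])):
    p=tri(t,T,s,S);print(n,p.round(4).tolist(),"mean",p.mean(0).round(4),"slot frame",(Rz.T@(p[:,:2].mean(0)-o)).round(4))
    m=plane(t,T,.167).mean(0);print(" top-only",m.round(4),(Rz.T@(m[:2]-o)).round(4)); 
    m=plane(s,S,.167).mean(0);print(" scene-only",m.round(4),(Rz.T@(m[:2]-o)).round(4))
```

```text
thick [[0.6369, 0.1967, 0.1683, 0.005], [0.6302, 0.1756, 0.1651, 0.001], [0.5636, 0.1845, 0.1616, 0.0081], [0.5693, 0.208, 0.1655, 0.0042]] mean [0.6    0.1912 0.1652 0.0046] slot frame [ 0.0021 -0.0004]
 top-only [0.6003 0.19   0.167 ] [ 0.0027 -0.0016]
 scene-only [0.6002 0.1929 0.167 ] [0.002  0.0013]
mid [[0.5978, 0.0203, 0.1707, 0.0033], [0.5914, -0.0043, 0.1645, 0.0096], [0.5319, 0.031, 0.1666, 0.0001], [0.5263, 0.0067, 0.1586, 0.0047]] mean [0.5618 0.0134 0.1651 0.0044] slot frame [-0.0017 -0.1822]
 top-only [0.5632 0.0118 0.167 ] [-1.000e-04 -1.835e-01]
 scene-only [0.5615 0.0166 0.167 ] [-0.0027 -0.1791]
```

Both boards stand at the same height (0.1652 vs 0.1651 m), so the thick one is home. It looks about 3–4 mm towards slot +x, which I'll correct after placing the thin board. Next is the thin board.

```bash
python3 -c "
from h import *
go(.5,-.355,.17,155)"
```

```text
t 10.05 shift [-0.0576, -0.2108, 0.0807] turn [-0.15, -0.17, -0.27] F [ 0.3  0.2 -0.4] w 0.05993872482300976
```

Emit:
step_arm --motion '[[[-0.0576, -0.211, 0, -0.1, -0.2, -0.3], [-0.0576, -0.211, 0.02, -0.1, -0.2, -0.3], [-0.0576, -0.211, 0.04, -0.1, -0.2, -0.3], [-0.0576, -0.211, 0.06, -0.1, -0.2, -0.3], [-0.0576, -0.211, 0.08, -0.1, -0.2, -0.3], [-0.0576, -0.211, 0.08, -0.1, -0.2, -0.3], [-0.0576, -0.211, 0.08, -0.1, -0.2, -0.3], [-0.0576, -0.211, 0.08, -0.1, -0.2, -0.3]]]'

```text
time_s: 10.72
ee_pos: [0.4981, -0.3544, 0.1674]
eef_rot: [-0.682, -3.061, -0.004]
force: [0.1, 0.1, 0.4]
gripper_width: 0.7
```

```bash
python3 -c "
from h import *
go(.5,-.355,.055,155)"
```

```text
t 10.7167 shift [-0.0026, 0.0001, 0.1124] turn [0.08, -0.32, -0.12] F [0.1 0.1 0.4] w 0.05978641912536907
```

Emit:
step_arm --motion '[[[-0.0015, 0, 0.03, 0, -0.3, 0], [-0.0015, 0, 0.06, 0, -0.3, 0], [-0.0015, 0, 0.09, 0, -0.3, 0], [-0.0015, 0, 0.105, 0, -0.3, 0], [-0.0015, 0, 0.112, 0, -0.3, 0], [-0.0015, 0, 0.112, 0, -0.3, 0], [-0.0015, 0, 0.112, 0, -0.3, 0]]]'

```text
time_s: 11.3
ee_pos: [0.4998, -0.3539, 0.0561]
eef_rot: [0.681, 3.066, 0.002]
force: [-0.2, -0.1, 0.4]
gripper_width: 0.706
```

Emit:
step_arm --motion '[[[0, 0, 0, 0, 0, 0], [0, 0, 0, 0, 0, 0], [0, 0, 0, 0, 0, 0], [0, 0, 0, 0, 0, 0], [0, 0, 0, 0, 0, 0], [0, 0, 0, 0, 0, 0], [0, 0, 0, 0, 0, 0], [0, 0, 0, 0, 0, 0]]]' --claw 0.005

```text
time_s: 11.97
ee_pos: [0.5002, -0.3544, 0.0571]
eef_rot: [0.681, 3.065, 0.001]
force: [-0.3, 1.2, 6.4]
gripper_width: 0.132
```

Emit:
step_arm --motion '[[[0, 0, -0.04, 0, 0, 0], [0, 0, -0.08, 0, 0, 0], [0, 0, -0.12, 0, 0, 0], [0, 0, -0.16, 0, 0, 0], [0, 0, -0.2, 0, 0, 0], [0, 0, -0.205, 0, 0, 0], [0, 0, -0.205, 0, 0, 0]]]'

```text
time_s: 12.55
ee_pos: [0.5014, -0.356, 0.2659]
eef_rot: [0.68, 3.059, -0.004]
force: [0.1, 0.9, -1.1]
gripper_width: 0.13
```

```bash
python3 -c "
from h import *
go(.581,.106,.26,169.1)"
```

```text
t 12.55 shift [0.1237, 0.4522, 0.0045] turn [-0.11, 0.49, -14.18] F [ 0.1  0.9 -1.1] w 0.011063042475156966
```

Emit:
step_arm --motion '[[[0.1237, 0.452, 0, -0.1, 0.5, -14.2], [0.1237, 0.452, 0, -0.1, 0.5, -14.2], [0.1237, 0.452, 0, -0.1, 0.5, -14.2], [0.1237, 0.452, 0, -0.1, 0.5, -14.2], [0.1237, 0.452, 0, -0.1, 0.5, -14.2], [0.1237, 0.452, 0, -0.1, 0.5, -14.2], [0.1237, 0.452, 0, -0.1, 0.5, -14.2], [0.1237, 0.452, 0, -0.1, 0.5, -14.2]]]'

```text
time_s: 13.22
ee_pos: [0.5562, -0.024, 0.2615]
eef_rot: [-0.298, -3.123, -0.0]
force: [1.7, -0.0, -0.9]
gripper_width: 0.131
```

```bash
python3 -c "
from h import *
go(.581,.106,.195,169.1)"
```

```text
t 13.2167 shift [-0.0001, 0.1324, 0.0665] turn [-0.02, -0.23, 0.0] F [ 1.7 -0.  -0.9] w 0.011173033072960996
```

Emit:
step_arm --motion '[[[0, 0.04, 0, 0, -0.2, 0], [0, 0.08, 0, 0, -0.2, 0], [0, 0.12, 0, 0, -0.2, 0], [0, 0.1324, 0.03, 0, -0.2, 0], [0, 0.1324, 0.0665, 0, -0.2, 0], [0, 0.1324, 0.0665, 0, -0.2, 0], [0, 0.1324, 0.0665, 0, -0.2, 0]]]'

```text
time_s: 13.8
ee_pos: [0.5776, 0.1059, 0.1916]
eef_rot: [-0.297, -3.118, 0.003]
force: [-0.0, 0.4, -0.3]
gripper_width: 0.137
```

Run:
```python
from h import *
from bench import env
c=env.capture("scene");pickle.dump(c,open("pics/scene3.pkl","wb"))
p=env.get_state()["ee_pos"];print(p.round(4))
go(.581,.106,.155,169.1)
a=np.radians(-10.9);Rz=np.array([[np.cos(a),-np.sin(a)],[np.sin(a),np.cos(a)]])
o=p[:2];zb=p[2]-.0565
W=lambda L:[np.r_[o+Rz@np.array(q[:2]),q[2]] for q in L]
i=crop("scene3",325,195,62,66,9)
for L,col in(([(.035,-.006,zb),(.035,.006,zb),(-.035,.006,zb),(-.035,.006,zb+.1)],(0,255,0)),([(.035,.006,zb),(.035,.006,zb+.1)],(0,255,0)),([(.038,.010,.115),(-.038,.010,.115)],(255,255,0)),([(.038,-.011,.115),(-.038,-.011,.115)],(255,255,0))):
    q=(proj(c,W(L))-[325,195]+.5)*9
    cv2.polylines(i,[q.astype(int)],False,col,1)
cv2.imwrite("pics/n1.png",i)
```

```text
[0.5797 0.1056 0.1939]
t 13.85 shift [-0.0014, 0.0007, 0.0389] turn [-0.08, -0.24, -0.01] F [-0.3  0.1 -0.5] w 0.011445182663139404
```

View pics/n1.png

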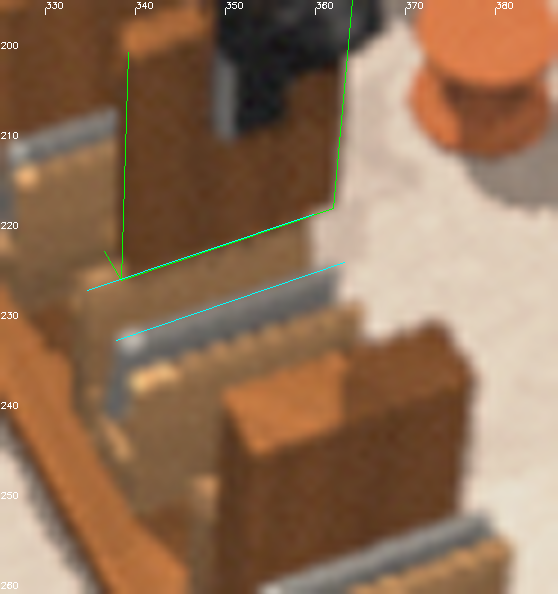

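The thin board is centred over the middle slot to within 1 px: the cheek line runs (338,232) to (363,224) and the board bottom (338.8,225) to (361.8,218). I'll insert it.

Emit:
step_arm --motion '[[[0, 0, 0.008, 0, 0, 0], [0, 0, 0.015, 0, 0, 0], [0, 0, 0.02, 0, 0, 0], [0, 0, 0.025, 0, 0, 0], [0, 0, 0.03, 0, 0, 0], [0, 0, 0.034, 0, 0, 0], [0, 0, 0.038, 0, 0, 0], [0, 0, 0.038, 0, 0, 0]]]'

```text
time_s: 14.52
ee_pos: [0.5794, 0.1058, 0.1552]
eef_rot: [-0.298, -3.123, 0.001]
force: [0.5, 2.2, -1.2]
gripper_width: 0.13
```

```bash
python3 -c "
from h import *
go(.5797,.1056,.145,169.1)"
```

```text
t 14.5167 shift [-0.0004, -0.0002, 0.0102] turn [-0.06, -0.27, -0.02] F [ 0.5  2.2 -1.2] w 0.011128353952016624
```

Emit:
step_arm --motion '[[[0, 0, 0.002, 0, -0.2, 0], [0, 0, 0.004, 0, -0.2, 0], [0, 0, 0.006, 0, -0.2, 0], [0, 0, 0.008, 0, -0.2, 0], [0, 0, 0.01, 0, -0.2, 0], [0, 0, 0.012, 0, -0.2, 0], [0, 0, 0.014, 0, -0.2, 0], [0, 0, 0.016, 0, -0.2, 0]]]'

```text
time_s: 15.18
ee_pos: [0.5808, 0.1057, 0.1408]
eef_rot: [0.298, 3.125, -0.001]
force: [-0.2, 0.2, 11.2]
gripper_width: 0.132
```

```bash
python3 -c "
from h import *
go(.5797,.1056,.13,169.1)"
```

```text
t 15.1833 shift [0.0011, -0.0003, 0.0108] turn [-0.04, 0.12, -0.0] F [-0.2  0.2 11.2] w 0.01129636783679183
```

Emit:
step_arm --motion '[[[0.001, 0, 0.002, 0, 0.2, 0], [0.0015, 0, 0.004, 0, 0.3, 0], [0.0015, 0, 0.006, 0, 0.4, 0], [0.0015, 0, 0.008, 0, 0.5, 0], [0.0015, 0, 0.008, 0, 0.5, 0]]]'

```text
time_s: 15.6
ee_pos: [0.5814, 0.1056, 0.1347]
eef_rot: [-0.298, -3.125, 0.0]
force: [0.7, -0.8, 8.7]
gripper_width: 0.128
```

```bash
python3 -c "
from h import *
go(.5797,.1056,.1266,169.1)"
```

```text
t 15.6 shift [0.0016, -0.0003, 0.0081] turn [-0.03, -0.12, 0.02] F [ 0.7 -0.8  8.7] w 0.010890368579849694
```

Emit:
step_arm --motion '[[[0.002, 0, 0.002, 0, 0.1, 0], [0.003, 0, 0.004, 0, 0.2, 0], [0.003, 0, 0.006, 0, 0.3, 0], [0.003, 0, 0.006, 0, 0.3, 0]]]'

```text
time_s: 15.93
ee_pos: [0.5811, 0.1057, 0.1311]
eef_rot: [-0.297, -3.126, 0.0]
force: [0.8, -1.1, 11.9]
gripper_width: 0.133
```

Emit:
step_arm --motion '[[[0.002, 0, 0.001, 0, 0.1, 0], [0.003, 0, 0.002, 0, 0.2, 0], [0.003, 0, 0.003, 0, 0.3, 0], [0.003, 0, 0.003, 0, 0.3, 0]]]'

```text
time_s: 16.27
ee_pos: [0.5809, 0.1057, 0.1303]
eef_rot: [-0.297, -3.127, -0.0]
force: [1.3, -1.1, 12.3]
gripper_width: 0.13
```

```bash
python3 -c "
from h import *
go(.5797,.1056,.1266,169.1)"
```

```text
t 16.2667 shift [0.0012, -0.0004, 0.0037] turn [0.01, -0.05, 0.05] F [ 1.3 -1.1 12.3] w 0.011132884877486305
```

Emit:
step_arm --motion '[[[0.002, 0, 0.002, 0, 0.1, 0], [0.002, 0, 0.004, 0, 0.2, 0], [0.002, 0, 0.005, 0, 0.2, 0], [0.002, 0, 0.005, 0, 0.2, 0]]]'

```text
time_s: 16.6
ee_pos: [0.581, 0.1057, 0.1276]
eef_rot: [0.297, 3.127, 0.0]
force: [0.6, -2.0, 14.9]
gripper_width: 0.131
```

Emit:
step_arm --motion '[[[0.001, 0, 0.001, 0, 0.1, 0], [0.001, 0, 0.002, 0, 0.1, 0], [0.001, 0, 0.003, 0, 0.1, 0], [0.001, 0, 0.004, 0, 0.1, 0], [0.001, 0, 0.004, 0, 0.1, 0]]]'

```text
time_s: 17.02
ee_pos: [0.5811, 0.1057, 0.1269]
eef_rot: [0.296, 3.126, 0.0]
force: [-5.4, -1.6, 27.0]
gripper_width: 0.134
```

The stop showed at z=0.1269 with the force rising to 27 N, matching the thick board's stop height. I'll release and check it.

Emit:
step_arm --motion '[[[0, 0, 0, 0, 0, 0], [0, 0, 0, 0, 0, 0], [0, 0, 0, 0, 0, 0], [0, 0, 0, 0, 0, 0]]]' --claw 0.035

```text
time_s: 17.35
ee_pos: [0.5804, 0.1057, 0.1261]
eef_rot: [0.296, 3.128, -0.0]
force: [0.2, -0.3, -0.0]
gripper_width: 0.411
```

Emit:
step_arm --motion '[[[0, 0, -0.03, 0, 0, 0], [0, 0, -0.07, 0, 0, 0], [0, -0.02, -0.11, 0, 0, 0], [0, -0.06, -0.13, 0, 0, 0], [0, -0.1, -0.13, 0, 0, 0], [0, -0.14, -0.13, 0, 0, 0], [0, -0.18, -0.13, 0, 0, 0], [0, -0.22, -0.13, 0, 0, 0]]]'

```text
time_s: 18.02
ee_pos: [0.5381, -0.1121, 0.2557]
eef_rot: [-0.295, -3.127, 0.0]
force: [1.8, 0.2, -0.3]
gripper_width: 0.412
```

Run:
```python
from h import *
from bench import env
for n in("scene","top"):
    c=env.capture(n);pickle.dump(c,open(f"pics/{n}4.pkl","wb"))
go(.601,.1937,.26,169.1)
a=crop("scene4",312,180,78,86,7)
b=crop("top4",180,145,110,70,7)
cv2.imwrite("pics/o1.png",a);cv2.imwrite("pics/o2.png",b)
```

```text
t 18.1167 shift [-0.0022, 0.3159, -0.0053] turn [-0.14, -0.05, -0.23] F [0.1 0.4 0.2] w 0.03506062817267106
```

View pics/o1.png

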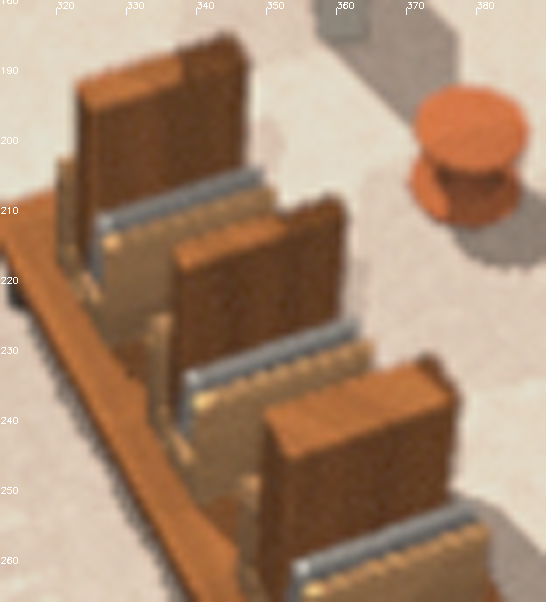

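View pics/o2.png

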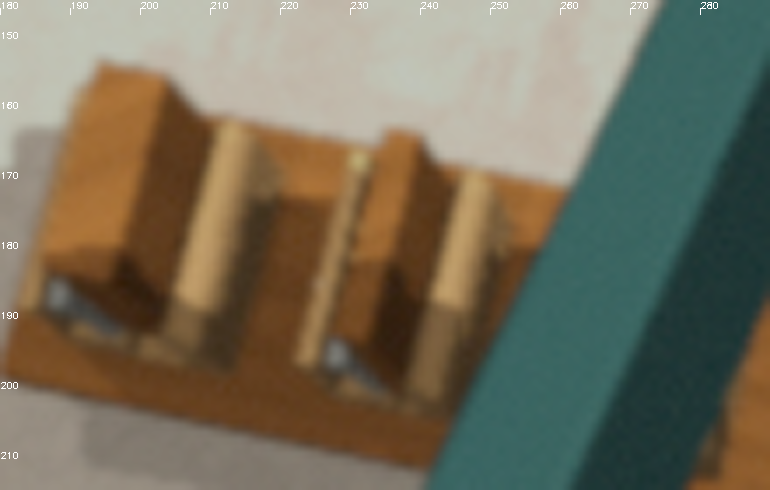

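```bash
python3 -c "
from bench import env
s=env.get_state();print(s['force'],s['time_s']);print(env.sign_off())"
```

```text
[0.12728783 0.36728877 0.1676265 ] 18.1167
the job is handed in; nothing more can be done
None
```

Both loose boards are back in the rack, each upright in its own slot and pressed down to the shoulders. I handed the job in at 18.1 s of the 72 s allowed.

- **Seating:** Each board slid past its cheek at about 9–15 N. It then stopped dead, with the force rising to about 27 N. Both stopped at nearly the same tool height, 0.1266 m for the thick board and 0.1269 m for the thin one. In the last pictures both stand as far out of their slots as the mid board. The thick board's top also triangulated level with the mid board's, 0.165 m for both.
- **Centring:** This is the least certain point. The measurements disagree by 1–3 mm: some put the thick board about 1–4 mm towards the slot's +x end, and the thin one about 1.5 mm towards −x. I had meant to correct the thick board. The last pictures put it nearer 1.5 mm off, so I left it, since moving a seated board risked more than it would gain.
- **Other things:** The arm was clear at hand-in with no contact force. The mid board, look-alikes and other objects were never gripped. In the last pictures I checked only the rack area, not the whole table.

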